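# Pack the resin cartridges into the bench water filter

### The job

Refill the bench water filter that feeds our film sprayers: slide both resin cartridges down the clear tube, one on top of the other, then take the pusher and press the stack down until it is firmly home on the support at the bottom, without forcing it so hard that the thin canisters could crush. Stand the pusher back upright on its tray and leave the other things where they are.

Things in the scene. Friction and masses are not known exactly. Their poses are not given: they have to be found in the camera images.
- base: grey manifold block of the filter, 110 x 90 x 30 mm, fixed to the table, hose barbs on two sides; origin at the centre of its underside, z up. In its middle, inside the tube, a brass support plug 29 mm across carries the cartridges. Its top lies 4 to 20 mm above the block's top: it differs from filter to filter and is not given, the stop has to be felt.
- mouth (a point): centre of the open mouth of the upright clear tube, 205 mm above the table, z up along the tube. Bore 44 mm, 50 mm outside; the top 18 mm flare to 52 mm inside and 58 mm outside at the mouth; a black ring 65 mm wide lies 16 to 34 mm below the mouth.
- tube: the clear tube; origin on its axis at its lower end, on the block's top. Three sprung steel strips in its lower part grip the cartridges: one slides freely until its foot is 115 to 130 mm below the mouth and catches on the strips' sloped tops; from there 6 to 11 N push it on down (this drag is not the stop) and it stays where it is left. On the plug it stops hard.
- cartridge_a_mid (a point): centre of a resin cartridge: white and grey canister, 40 mm across, 60 mm tall, about 90 g, standing upright in the carton (both ends alike); z along its axis. Both cartridges are the same, either may go first.
- cartridge_b_mid (a point): centre of the other, equal cartridge (40 mm across, 60 mm tall), z along its axis.
- cartridge_a: the first cartridge; origin at the centre of its underside
- cartridge_b: the second cartridge; origin at the centre of its underside
- carton: low open cardboard carton fixed to the table, 150 mm (x) x 210 mm (y) outside, 24 mm high, floor 4 mm thick; the cartridges stand in it side by side along its y. Origin at the centre of its underside.
- tray: dark steel tray fixed to the table, 150 x 150 mm, rim 16 mm high, floor 4 mm thick, on which the pusher stands. Origin at the centre of its underside.
- pusher_grip (a point): middle of the pusher's handle, 114 mm above its foot; z along the rod. Upright rod 146 mm long, about 220 g: black foot disc 34 mm across, 14 mm high; shaft 18 mm across up to 74 mm; hand guard 44 mm across from 74 to 82 mm; grey handle 24 mm across from 82 to 146 mm. It stands upright on its foot on the tray.
- pusher_foot (a point): centre of the underside of the pusher's foot; z along the rod
- pusher: the pusher; origin at the centre of the underside of its foot
- bottle_mid (a point): centre of a squeeze bottle of red liquid with a red nozzle, 72 mm across, 206 mm tall; not part of the job
- screw_cap_mid (a point): centre of the filter's black ribbed screw cap, 70 mm across, 28 mm high, lying on the table; not needed now
- blade_box_mid (a point): centre of a yellow box for used blades with a white lid, 68 x 68 x 107 mm; not part of the job
Mind the look-alikes: they are no part of the job. What is shaped like the pusher but blue is not meant.

How it is judged (in metres and radians):
On the way:
1. The pusher bears on the upper cartridge with more than 12 N while the lower one bears on the support plug and the two touch (((contact force between pusher and cartridge_b above 12 N and contact force between base and cartridge_a above 2 N and distance between cartridge_a_mid and cartridge_b_mid below 0.062 m and horizontal distance between each of cartridge_a_mid, cartridge_b_mid and mouth below 0.006 m) or (contact force between pusher and cartridge_a above 12 N and contact force between base and cartridge_b above 2 N and distance between cartridge_b_mid and cartridge_a_mid below 0.062 m and horizontal distance between each of cartridge_b_mid, cartridge_a_mid and mouth below 0.006 m))), for 0.04 s.
At the end, for the whole second after the job is handed in: Both cartridges are in the tube, the lower standing on the support plug, the upper on the lower (centres no more than 62 mm apart), both within 6 mm of the tube's axis; the pusher stands upright (within 0.08 rad) on the floor of its tray; all at rest (((contact force between base and cartridge_a above 0.2 N and distance between cartridge_a_mid and cartridge_b_mid below 0.062 m and z of cartridge_b_mid in the frame of mouth below -0.055 m and z of cartridge_a_mid in the frame of mouth below -0.115 m and horizontal distance between each of cartridge_a_mid, cartridge_b_mid and mouth below 0.006 m) or (contact force between base and cartridge_b above 0.2 N and distance between cartridge_b_mid and cartridge_a_mid below 0.062 m and z of cartridge_a_mid in the frame of mouth below -0.055 m and z of cartridge_b_mid in the frame of mouth below -0.115 m and horizontal distance between each of cartridge_b_mid, cartridge_a_mid and mouth below 0.006 m)) and horizontal distance between pusher_foot and tray below 0.08 m and z of pusher_foot in the frame of tray below 0.008 m and angle between pusher_foot's own z axis and vertical below 0.08 rad and linear speed of each of pusher, cartridge_a, cartridge_b below 0.02 m/s); the robot touches nothing.
It fails at once if The pusher presses on a cartridge with more than 60 N (contact force between pusher and cartridge_a above 60 N or contact force between pusher and cartridge_b above 60 N).
It fails at once if The bottle, the screw cap or the blade box is moved more than 30 mm (distance of any of bottle_mid, screw_cap_mid, blade_box_mid from where it was at the start of the episode above 0.03 m).
It also fails if it takes over 72 s, if anything falls off the work surface, if the arm or the gripper's body presses on something with over 40 N, if the wrist force passes 120 N, or if a joint passes its speed limit or range.

### The arm

A 6-joint arm with a two-finger parallel gripper is mounted at the origin on the work surface. World frame = base frame: x ahead of the robot, y to its left, z up, the work surface at z = 0. Lengths are in m, angles in degrees, forces in N, time in s.
With the tool pointing down it reaches from about 0.4 to 0.825 m from the base axis. Payload 7 kg.
Tool frame: the origin (TCP) lies midway between the tips of the shut fingers; the grasp point (between the pads) lies 19 mm behind it (ctrl.grasp_offset is the distance from the TCP to the grasp point, in m); z points along the fingers, x is the direction in which the jaws open and shut, and the axes are right-handed (so a half turn about z gives the same grasp; the last joint's range is limited). The gripper opens to 88 mm and grips with 3 to 60 N. Pads are 19 mm wide; open, the fingers measure 130 mm over their backs; the gripper's body (78 mm by 193 mm) begins 47 mm behind the grasp point.
Start: joints at [87.668, 20.546, 0.682, 0, -70.136, -16.507], TCP at [0.218, 0.639, 0.227] pointing down, gripper open.
Joint ranges: [-176.03, 176.03], [-82.01, 121.73], [-58.28, 71.71], [-173.87, 95.51], [-174.79, -0.11], [-173.66, 173.66]. Speed limits (degrees/s): [136.94, 136.94, 172.46, 180, 180, 180].

### API

Orientations are given as [roll, pitch, yaw] about the fixed x, y, z axes, in that order (R = Rz(yaw) Ry(pitch) Rx(roll)).
In Python, from plant import sensors, snapshot, order, ctrl gives the robot as it stands.
- The arm moves only by the tool send_rows, never from a script. Its argument "commands" is a list of rows, each a list of 3 entries, a list of its own where there are three numbers: the closure, from 0 (fully open) to 1 (shut), then the shift along the world's x, y, z in units of 0.25 m (1.0 is 0.25 m), then the turn, a rotation vector about the world's x, y, z in units of 360 degrees (1.0 is 360 degrees). In form: [[hand, [x, y, z], [ax, ay, az]], ...]. A call has 1 to 12 rows; each row shifts and turns the pose as measured when the row begins; what a row does not reach is not made up. A row lasts 1/10 s, in which the tool goes at most 50 mm and 8.59 degrees, less where a joint would pass 70% of its speed; a pose out of reach is approached as far as the arm can. A call with a number of a shift or a turn outside -1 to 1 is refused whole. A call with a gripper value outside its range is refused whole. The fingers move at their own pace and stop on an object; the grip force is fixed at half the most. Time passes only in rows, so rows that do not move let the fingers close. It gives the time, the measured TCP pose, the force and the opening at its end, in the units of the state.
- sensors.get_obs(): the state, without advancing time (a new reading comes with each control period).
- snapshot(name): name is "scene" or "side" or "wrist"; returns a dict with "color" (480x640x3 uint8, blue, green, red), "z_map" (480x640 float32, m along the optical axis (not along the pixel's ray), 0 where there is no reading), "mtx" (3x3 intrinsics, pixels), "xyz" and "attitude" of the camera in the world. Camera axes: x right, y down, z forward; pixel columns grow to the right and rows downward; lengths in m; the calibration is good to about 2 mm. A picture is of the moment at which its call begins.
- order.close_job(): hands the job in, once; it reports no verdict.
The state is a dict: "clock": time; "joint_pos": joint angles; "qvel": joint speeds; "tau": joint torques, N m; "tool_pos": TCP position; "orientation": TCP orientation; "force": force on the tool from outside, world axes, zero at the start; "moment": the same for the moment, N m; "opening": finger opening in m.
Only numpy, scipy, OpenCV 4.12 (cv2) and the standard library are available. Lean on these libraries where they do the work, as an engineer would, in place of code of your own. Each camera call takes 0.05 s, during which the arm holds its last target.

## Working session

There is one attempt and no reset: what is moved stays moved. The work goes in short steps, Python scripts to look and compute and a tool call to move; the robot and the scene stay as the last step left them, time stands still between calls to the robot, and variables do not carry over. Pictures are saved under pics/ and viewed, and the job is handed in when it is done.

Besides the shell and the picture viewer there is one more tool, called after "Call:" in YAML: its name, and indented under it one key for each argument. send_rows: Moves the arm, as the interface text tells. Its arguments: {"type":"object","properties":{"commands":{"type":"array","items":{"type":"array"}}},"required":["commands"]}

```bash
ls; mkdir -p pics; cat > h.py <<'E'
import numpy as np, cv2
from plant import sensors, snapshot, order, ctrl
def save(n,f):
    s=snapshot(n); cv2.imwrite(f'pics/{f}.png',s['color']); np.savez(f'pics/{f}.npz',**{k:np.array(v) for k,v in s.items()}); return s
E
python3 - <<'E'
from h import *
for n in ['scene','side','wrist']:
    s=save(n,n+'0'); print(n,s['xyz'],s['attitude'],np.array(s['mtx']).tolist())
print(sensors.get_obs(), ctrl.grasp_offset)
E
```

```text
pics
scene [ 0.98330293 -0.37820612  0.73459703] [-139.26069748   -1.08618025   48.46968268] [[444.2700127156485, 0.0, 319.37611948506355], [0.0, 444.2700127156485, 237.56574293539268], [0.0, 0.0, 1.0]]
side [0.39497409 0.91335843 0.70852409] [-120.60908089    0.88884954 -168.20224369] [[550.3299527591151, 0.0, 320.31674947044564], [0.0, 550.3299527591151, 242.30018947542186], [0.0, 0.0, 1.0]]
wrist [0.29462348 0.61211004 0.38358217] [ 1.62551673e+02 -1.75173536e-02 -1.08796862e+02] [[338.3040015047172, 0.0, 318.3967788823849], [0.0, 338.3040015047172, 242.83496814015515], [0.0, 0.0, 1.0]]
{'clock': 0.15, 'joint_pos': array([ 8.76711234e+01,  2.05814196e+01,  6.47038069e-01, -1.35688920e-02,
       -7.01377877e+01, -1.65061783e+01]), 'qvel': array([-0.00074517, -0.10532579,  0.16125243,  0.05374293,  0.10567691,
       -0.00653538]), 'tau': array([ 2.64457531e-04, -5.83274388e+01,  2.93293440e+01,  7.00112566e+00,
        8.78313702e-03, -1.12955163e-04]), 'tool_pos': array([0.21784107, 0.63849177, 0.22585713]), 'orientation': array([-1.79991725e+02, -7.28196750e-02, -1.08839678e+02]), 'force': array([0.95034946, 0.08993825, 0.24505126]), 'moment': array([ 0.00541701, -0.00618556, -0.01040762]), 'opening': 0.08783509248739436} 0.0188
```

View pics/scene0.png

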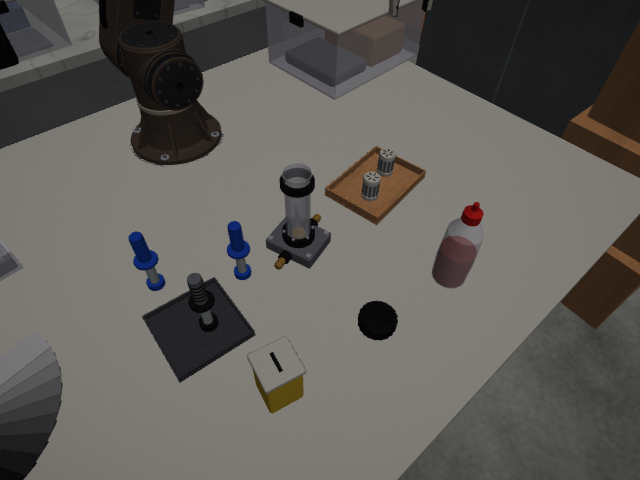

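View pics/side0.png

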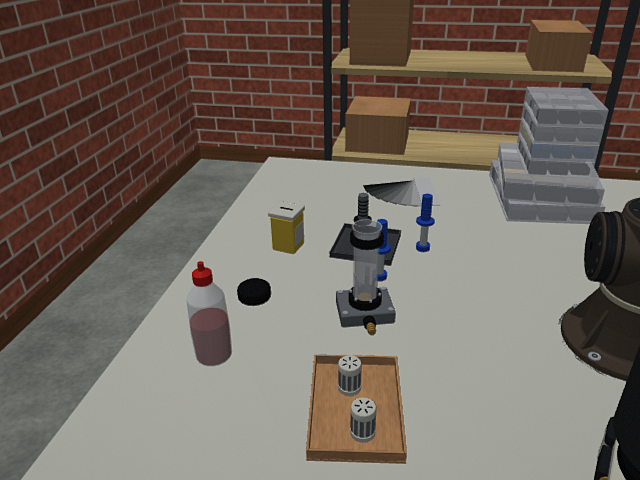

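View pics/wrist0.png

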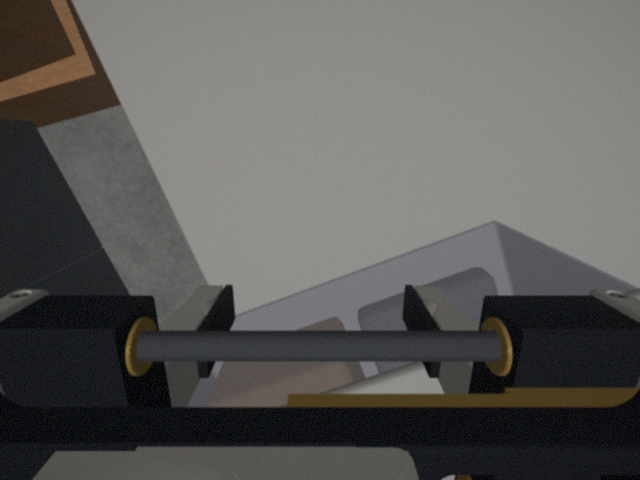

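```bash
python3 - <<'E'
import cv2,numpy as np
a=cv2.imread('pics/scene0.png');b=cv2.imread('pics/side0.png')
def c(i,x,y,w,h,k): return cv2.resize(i[y:y+h,x:x+w],None,fx=k,fy=k,interpolation=cv2.INTER_NEAREST)
p=np.hstack([c(a,350,140,60,75,4),c(a,270,155,60,75,4),c(a,170,262,60,75,4)])
q=np.hstack([c(b,326,350,60,100,3),c(b,336,210,60,100,3),c(b,340,185,60,100,3)])
cv2.imwrite('pics/c1.png',p);cv2.imwrite('pics/c2.png',q)
E
```

```text
(no output)
```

View pics/c1.png

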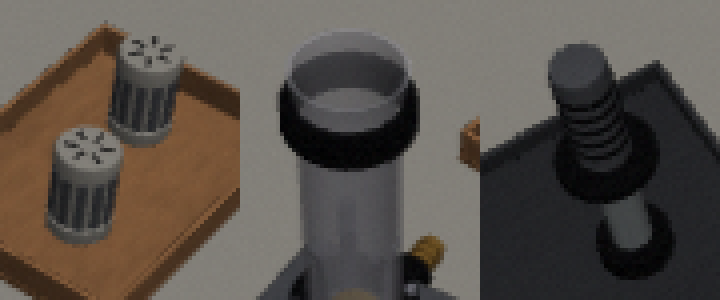

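View pics/c2.png

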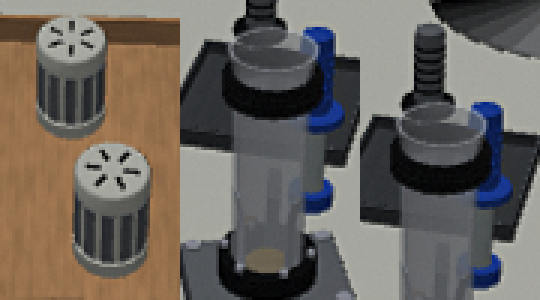

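```bash
cat >> h.py <<'E'
from scipy.spatial.transform import Rotation as Ro
def ray(s,u,v):
    K=np.array(s['mtx']);d=np.linalg.inv(K)@[u,v,1];R=Ro.from_euler('xyz',s['attitude'],degrees=True).as_matrix()
    return np.array(s['xyz']),R@d
def plane(s,u,v,z):
    o,d=ray(s,u,v); return (o+d*(z-o[2])/d[2]).round(4)
def tri(s1,p1,s2,p2):
    A=[];b=[]
    for s,p in((s1,p1),(s2,p2)):
        o,d=ray(s,*p); d=d/np.linalg.norm(d); P=np.eye(3)-np.outer(d,d);A.append(P);b.append(P@o)
    return np.linalg.lstsq(np.vstack(A),np.hstack(b),rcond=None)[0].round(4)
def load(f): return dict(np.load(f'pics/{f}.npz'))
E
python3 - <<'E'
from h import *
a=load('scene0');b=load('side0')
for n,p,q,z in [('cartA',(387.5,153),None,.064),('c1',(387.5,153),(364.3,406),.064),('c2',(372,177.3),(350,363.7),.064),('mouth',(297.5,171),(368,226.7),.205),('ptop',(194.5,277),(363.3,194.7),.150)]:
    print(n,plane(a,*p,z), q and plane(b,*q,z), q and tri(a,p,b,q))
print('cap',plane(a,378,316,.028),'box',plane(a,276,362,.107),'bottle',plane(a,473,215,.18), plane(b,202,275,.18))
for n,p in [('blue1',(137,240)),('blue2',(235,228))]: print(n,plane(a,*p,.146))
for p in [(327,186),(377,219),(424,176),(377,149)]: print('carton',plane(a,*p,.024))
E
```

```text
cartA [0.4654 0.3154 0.064 ] None None
c1 [0.4654 0.3154 0.064 ] [0.4609 0.3178 0.064 ] [0.4624 0.3171 0.0622]
c2 [0.502  0.2242 0.064 ] [0.497  0.2306 0.064 ] [0.4984 0.2273 0.0604]
mouth [0.5041 0.0069 0.205 ] [0.5001 0.0092 0.205 ] [0.5013 0.008  0.2035]
ptop [ 0.5458 -0.2434  0.15  ] [ 0.5425 -0.2401  0.15  ] [ 0.5435 -0.2431  0.148 ]
cap [ 0.7479 -0.0086  0.028 ] box [ 0.7285 -0.2235  0.107 ] bottle [0.7677 0.1837 0.18  ] [0.7639 0.1853 0.18  ]
blue1 [ 0.4107 -0.276   0.146 ]
blue2 [ 0.497  -0.1325  0.146 ]
carton [0.426  0.1573 0.024 ]
carton [0.5761 0.1696 0.024 ]
carton [0.5515 0.3596 0.024 ]
carton [0.406  0.3481 0.024 ]
```

Candidates in the scene image:
- Pusher: grey-handled at (195,277), on the tray. Blue look-alikes at (137,240) and (235,228) are rejected.
- Cartridges: only two, at (387,153) and (372,177).
- Tube mouth: (297,171).

The crops confirm the choice. Two-view positions agree within about 4 mm, and I will refine them with the wrist camera.

Call:
send_rows:
  commands:
    - [0, [0.11, -0.143, 0.02], [0, 0, -0.0152]]
    - [0, [0.11, -0.143, 0], [0, 0, -0.0152]]
    - [0, [0.11, -0.143, 0], [0, 0, -0.0152]]
    - [0, [0.11, -0.143, 0], [0, 0, -0.0152]]
    - [0, [0.11, -0.143, 0], [0, 0, -0.0152]]
    - [0, [0.11, -0.143, 0], [0, 0, -0.0152]]
    - [0, [0.11, -0.143, 0], [0, 0, -0.0152]]
    - [0, [0.11, -0.143, 0], [0, 0, -0.0152]]
    - [0, [0, 0, 0], [0, 0, -0.0152]]

```text
clock: 1.05
tool_pos: [0.4415, 0.3405, 0.2271]
orientation: [-179.9, -0.3, -159.7]
force: [-0.1, 0.8, -0.3]
opening: 0.0875
```

```bash
python3 - <<'E'
from h import *
s=save('wrist','w1'); print(s['xyz'],s['attitude']);print(sensors.get_obs()['tool_pos'])
E
```

```text
[0.47006773 0.26443334 0.38514045] [ 162.6028525    -0.29311809 -159.67050866]
[0.44077926 0.34185327 0.22710339]
```

View pics/w1.png

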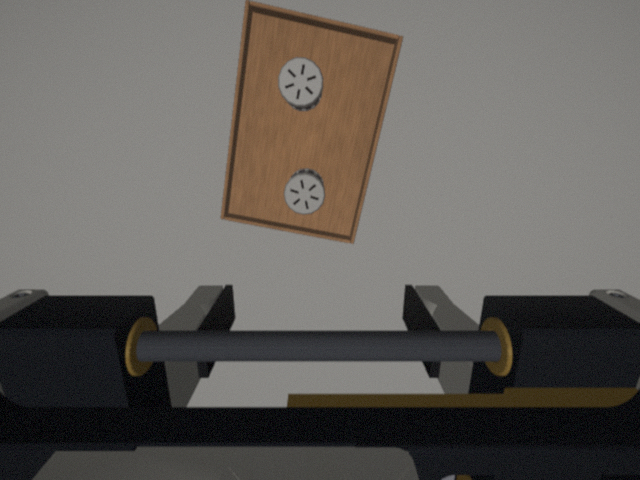

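```bash
python3 - <<'E'
from h import *
s=load('w1')
m=(s['color'].min(2)>120).astype(np.uint8); m[280:]=0
m=cv2.morphologyEx(m,cv2.MORPH_CLOSE,np.ones((7,7)))
for c in cv2.findContours(m,0,1)[0]:
    if cv2.contourArea(c)>300: e=cv2.fitEllipse(c); print(e,plane(s,*e[0],.064))
for p in [(300,82),(304.5,192.5)]: print(plane(s,*p,.064), s['z_map'][int(p[1]),int(p[0])])
E
```

```text
((303.7262268066406, 193.6871795654297), (36.85098648071289, 37.277889251708984), 134.03176879882812) [0.4637 0.3171 0.064 ]
((299.8799743652344, 81.03007507324219), (41.072166442871094, 44.99668502807617), 173.22805786132812) [0.4995 0.2262 0.064 ]
((322.6041259765625, 139.0908966064453), (295.4797058105469, 845.8350219726562), 90.2467041015625) [0.4643 0.2644 0.064 ]
[0.4992 0.2269 0.064 ] 0.29415813
[0.4634 0.3158 0.064 ] 0.32224363
```

Cartridge tops are at (304,194) → (0.4635, 0.317) and (300,82) → (0.4995, 0.2265). Both match the two-view values. Centring over the first and descending.

Call:
send_rows:
  commands:
    - [0, [0.09, -0.1, 0], [0, 0, 0]]
    - [0, [0, 0, -0.2], [0, 0, 0]]
    - [0, [0, 0, -0.2], [0, 0, 0]]
    - [0, [0, 0, 0], [0, 0, 0]]
    - [0, [0, 0, 0], [0, 0, 0]]

```text
clock: 1.6
tool_pos: [0.4649, 0.3178, 0.1275]
orientation: [180.0, -0.1, -159.5]
force: [-0.1, -0.2, 0.7]
opening: 0.0877
```

Call:
send_rows:
  commands:
    - [0, [-0.005, -0.004, -0.15], [0, 0, 0]]
    - [0, [0, 0, -0.15], [0, 0, 0]]
    - [0, [0, 0, -0.05], [0, 0, 0]]
    - [0, [0, 0, 0], [0, 0, 0]]
    - [0, [0, 0, 0], [0, 0, 0]]

```text
clock: 2.1
tool_pos: [0.4682, 0.3251, 0.0497]
orientation: [179.6, 0.7, -159.0]
force: [0.1, -0.1, 0.1]
opening: 0.0875
```

```bash
python3 - <<'E'
from h import *
s=save('wrist','w2');s=save('side','s2'); print(sensors.get_obs()['tool_pos'])
E
```

```text
[0.46838793 0.32521172 0.04996705]
```

View pics/s2.png

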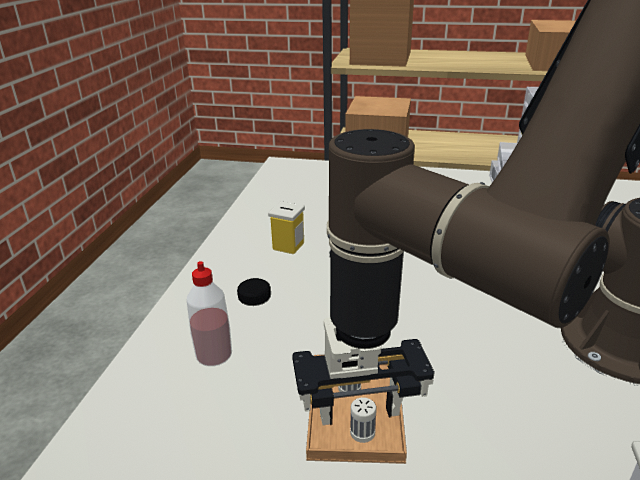

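```bash
cat >> h.py <<'E'
def go(p,yaw,rows=1):
    o=sensors.get_obs(); R=Ro.from_euler('xyz',o['orientation'],degrees=True)
    T=Ro.from_euler('xyz',[180,0,yaw],degrees=True)
    rv=np.degrees((T*R.inv()).as_rotvec())/360
    print('now',o['tool_pos'].round(4),o['orientation'].round(2),'F',o['force'].round(1),'op',round(o['opening'],4))
    print('need shift',((np.array(p)-o['tool_pos'])/.25).round(3),'turn',rv.round(4))
E
python3 -c "
from h import *
go([.4635,.3168,.037],-159)"
```

```text
now [0.4684 0.3252 0.05  ] [ 179.59    0.8  -159.04] F [-0.7 -0.1  0.4] op 0.0877
need shift [-0.02  -0.034 -0.052] turn [-0.0018  0.0017  0.0001]
```

Call:
send_rows:
  commands:
    - [0, [-0.02, -0.034, 0], [-0.0018, 0.0017, 0]]
    - [0, [0, 0, -0.026], [0, 0, 0]]
    - [0, [0, 0, -0.026], [0, 0, 0]]
    - [0, [0, 0, 0], [0, 0, 0]]

```text
clock: 2.6
tool_pos: [0.4641, 0.3173, 0.0396]
orientation: [179.8, 0.2, -159.0]
force: [-0.7, -0.8, -1.3]
opening: 0.0877
```

```bash
python3 -c "
from h import *
go([.4635,.3168,.037],-159)"
```

```text
now [0.4641 0.3173 0.0396] [ 179.85    0.19 -159.02] F [-0.7 -0.8 -1.3] op 0.0877
need shift [-0.002 -0.002 -0.01 ] turn [-0.0006  0.0004  0.0001]
```

Call:
send_rows:
  commands:
    - [0.3, [0, 0, -0.01], [0, 0, 0]]
    - [1, [0, 0, 0], [0, 0, 0]]
    - [1, [0, 0, 0], [0, 0, 0]]
    - [1, [0, 0, 0], [0, 0, 0]]
    - [1, [0, 0, 0], [0, 0, 0]]
    - [1, [0, 0, 0], [0, 0, 0]]

```text
clock: 3.2
tool_pos: [0.4641, 0.3172, 0.0364]
orientation: [179.9, 0.2, -159.0]
force: [0.3, -0.4, 0.6]
opening: 0.0453
```

Call:
send_rows:
  commands:
    - [1, [0, 0, 0], [0, 0, 0]]
    - [1, [0, 0, 0], [0, 0, 0]]
    - [1, [0, 0, 0], [0, 0, 0]]
    - [1, [0, 0, 0.1], [0, 0, 0]]
    - [1, [0, 0, 0.2], [0, 0, 0]]
    - [1, [0, 0, 0.2], [0, 0, 0]]
    - [1, [0, 0, 0.2], [0, 0, 0]]
    - [1, [0, 0, 0.2], [0, 0, 0]]
    - [1, [0, 0, 0.05], [0, 0, 0]]
    - [1, [0, 0, 0], [0, 0, 0]]

```text
clock: 4.2
tool_pos: [0.461, 0.3131, 0.2795]
orientation: [-180.0, -0.1, -159.1]
force: [-0.7, 0.8, -1.0]
opening: 0.0393
```

```bash
python3 -c "
from h import *
save('wrist','w3')
go([.502,.008,.265],-159)"
```

```text
now [0.461  0.313  0.2788] [-1.7993e+02 -1.4000e-01 -1.5908e+02] F [-1.  -0.  -0.7] op 0.0393
need shift [ 0.164 -1.22  -0.055] turn [ 0.0003 -0.0003  0.0002]
```

View pics/w3.png

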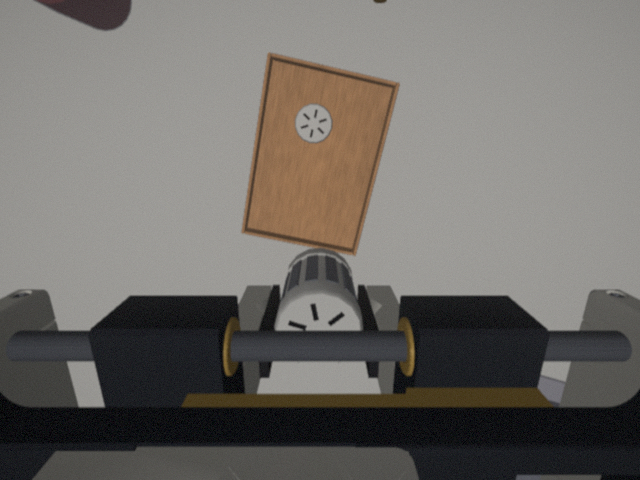

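The cartridge is held upright between the pads (320,300), and the other one stays in the carton. Next I move near the tube and look down on the mouth.

Call:
send_rows:
  commands:
    - [1, [0.03, -0.15, 0], [0, 0, 0]]
    - [1, [0.03, -0.15, 0], [0, 0, 0]]
    - [1, [0.03, -0.15, 0], [0, 0, 0]]
    - [1, [0.03, -0.15, 0], [0, 0, 0]]
    - [1, [0.03, -0.1, 0], [0, 0, 0]]
    - [1, [0, 0, 0], [0, 0, 0]]
    - [1, [0, 0, 0], [0, 0, 0]]

```text
clock: 4.95
tool_pos: [0.4934, 0.1298, 0.2644]
orientation: [-179.7, -1.3, -159.0]
force: [0.9, 1.0, -1.3]
opening: 0.0394
```

```bash
python3 -c "
from h import *
save('wrist','w4');save('scene','sc4')
go([.502,.008,.265],-159)"
```

```text
now [0.4934 0.1306 0.2648] [-179.74   -1.28 -158.94] F [-0.   1.5 -0.4] op 0.0391
need shift [ 0.034 -0.49   0.001] turn [ 0.002  -0.0031 -0.0002]
```

View pics/w4.png

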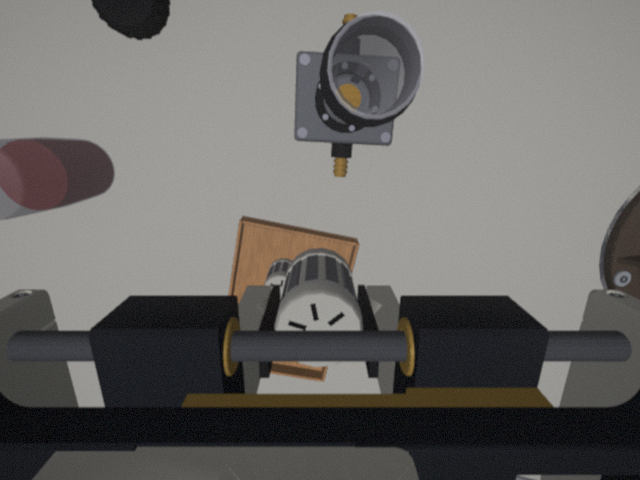

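View pics/sc4.png

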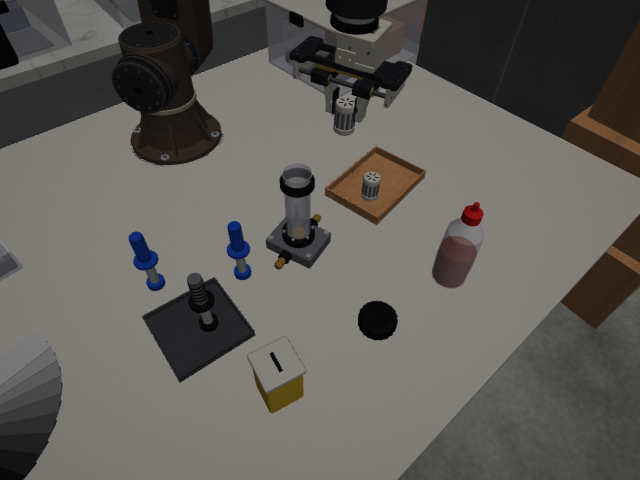

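```bash
python3 -c "
from h import *
i=cv2.imread('pics/w4.png')[0:140,280:440]; cv2.imwrite('pics/w4c.png',cv2.resize(i,None,fx=4,fy=4))"
```

```text
(no output)
```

View pics/w4c.png

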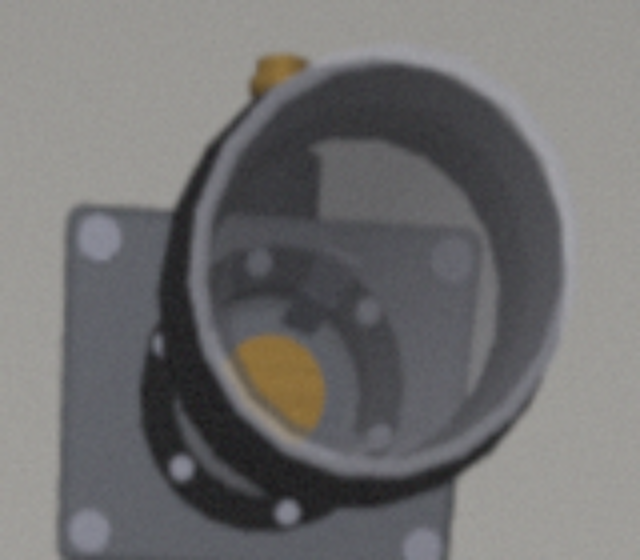

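```bash
python3 - <<'E'
from h import *
s=load('w4')
for p in [(375.9,65.5),(375.6,65.6)]: print(plane(s,*p,.205))
# check diameters, outer rim
for p in [(190,260),(575,255),(375,45),(385,480)]: print(plane(s,280+p[0]/4,p[1]/4,.205))
# held cartridge: bottom arc and top ellipse
o=sensors.get_obs()
i=s['color'][230:350,250:400]; cv2.imwrite('pics/w4d.png',cv2.resize(i,None,fx=5,fy=5))
E
```

```text
[0.504  0.0042 0.205 ]
[0.5041 0.0043 0.205 ]
[0.5303 0.0142 0.205 ]
[ 0.4783 -0.0068  0.205 ]
[ 0.5162 -0.0203  0.205 ]
[0.4917 0.0314 0.205 ]
```

View pics/w4d.png

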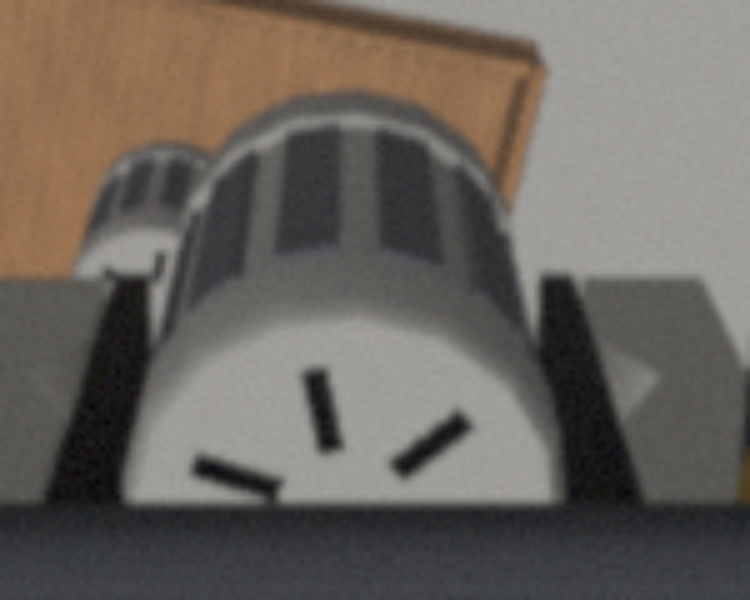

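```bash
python3 - <<'E'
from h import *
s=load('w4'); o=sensors.get_obs(); R=Ro.from_euler('xyz',o['orientation'],degrees=True)
for nm,p,z in [('foot far',(352,93),.229),('top far',(352,318),.289),('topL',(150,420),.289),('topR',(548,420),.289)]:
    q=plane(s,250+p[0]/5,230+p[1]/5,z); print(nm,q,'tool',R.inv().apply(q-o['tool_pos']).round(4))
E
```

```text
foot far [0.4973 0.1129 0.229 ] tool [ 0.002  -0.0177  0.0359]
top far [0.4985 0.1143 0.289 ] tool [ 0.0017 -0.0171 -0.0241]
topL [0.5117 0.1297 0.289 ] tool [-0.0162 -0.0075 -0.0246]
topR [0.4786 0.1175 0.289 ] tool [ 0.0191 -0.007  -0.0238]
```

Call:
send_rows:
  commands:
    - [1, [0.02, -0.1, 0.06], [0.001, -0.0015, 0]]
    - [1, [0.01, -0.12, 0], [0.001, -0.0015, 0]]
    - [1, [0.01, -0.12, 0], [0, 0, 0]]
    - [1, [0, -0.08, 0], [0, 0, 0]]
    - [1, [0, -0.05, 0], [0, 0, 0]]
    - [1, [0, 0, 0], [0, 0, 0]]
    - [1, [0, 0, 0], [0, 0, 0]]

```text
clock: 5.75
tool_pos: [0.5032, 0.0157, 0.2769]
orientation: [180.0, -0.2, -158.4]
force: [0.0, 0.7, -1.6]
opening: 0.0394
```

```bash
python3 -c "
from h import *
go([.504,.0055,.245],-159)"
```

```text
now [0.5032 0.0157 0.2769] [ 179.96   -0.2  -158.39] F [ 0.   0.7 -1.6] op 0.0394
need shift [ 0.003 -0.041 -0.127] turn [ 0.0001 -0.0006 -0.0017]
```

Call:
send_rows:
  commands:
    - [1, [0.003, -0.04, -0.03], [0, 0, 0]]
    - [1, [0, 0, -0.03], [0, 0, 0]]
    - [1, [0, 0, -0.03], [0, 0, 0]]
    - [1, [0, 0, 0], [0, 0, 0]]

```text
clock: 6.15
tool_pos: [0.5039, 0.0074, 0.2516]
orientation: [179.9, -0.3, -158.2]
force: [-0.3, -0.5, -1.3]
opening: 0.0394
```

```bash
python3 -c "
from h import *
a=save('scene','sc5')['color'];b=save('side','sd5')['color']
go([.504,.0055,.245],-159)
c=lambda i,x,y:cv2.resize(i[y:y+110,x:x+70],None,fx=5,fy=5)
cv2.imwrite('pics/c5.png',np.hstack([c(a,263,115),c(b,335,150)]))"
```

```text
now [0.5045 0.0074 0.2528] [ 179.96   -0.18 -158.22] F [-0.3  0.5 -1. ] op 0.0398
need shift [-0.002 -0.008 -0.031] turn [ 0.0001 -0.0005 -0.0022]
```

View pics/c5.png

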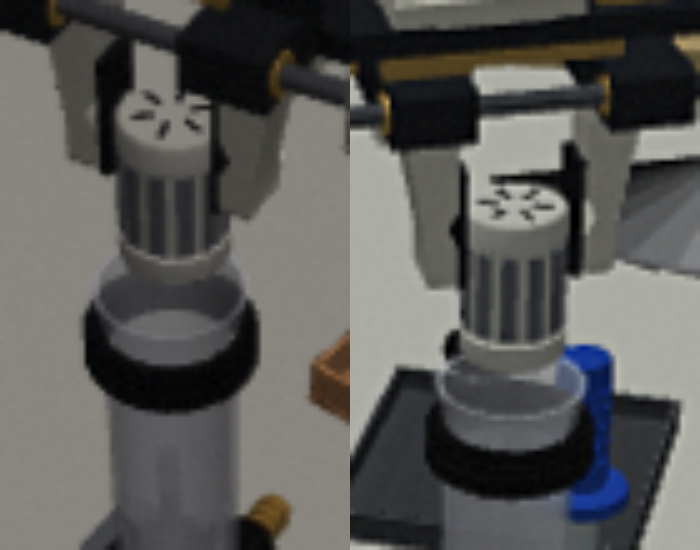

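```bash
python3 - <<'E'
from h import *
a=load('sc5');b=load('sd5'); zf=.2525-.036
for s,f,m in [(a,(298.3,164.6),(297.5,172.5)),(b,(335+32.9,220),(335+32.2,227))]:
    F=plane(s,*f,zf);M=plane(s,*m,.205);print('foot',F,'mouth',M,'need',(M-F)[:2])
    print('px per mm: 1px u,v =',plane(s,f[0]+1,f[1],zf)-F,plane(s,f[0],f[1]+1,zf)-F)
F=tri(a,(298.3,164.6),b,(367.9,220));M=tri(a,(297.5,172.5),b,(367.2,227));print(F,M)
E
```

```text
foot [0.502  0.0107 0.2165] mouth [0.5072 0.0043 0.205 ] need [ 0.0052 -0.0064]
px per mm: 1px u,v = [0.0012 0.0014 0.    ] [ 0.0022 -0.0017  0.    ]
foot [0.5013 0.0041 0.2165] mouth [0.5014 0.0106 0.205 ] need [1.0e-04 6.5e-03]
px per mm: 1px u,v = [-0.0019 -0.0003  0.    ] [-0.0005  0.004   0.    ]
[0.5019 0.0094 0.2183] [0.5029 0.0065 0.2019]
```

Call:
send_rows:
  commands:
    - [1, [0.006, -0.016, 0], [0, 0, -0.001]]
    - [1, [0, 0, -0.03], [0, 0, 0]]
    - [1, [0, 0, -0.02], [0, 0, 0]]
    - [1, [0, 0, 0], [0, 0, 0]]

```text
clock: 6.65
tool_pos: [0.5066, 0.0033, 0.2399]
orientation: [180.0, -0.1, -158.6]
force: [0.1, 0.6, -0.8]
opening: 0.0396
```

```bash
python3 -c "
from h import *
a=save('scene','sc6')['color'];b=save('side','sd6')['color']
go([.506,.0035,.228],-159)
c=lambda i,x,y:cv2.resize(i[y:y+110,x:x+70],None,fx=5,fy=5)
cv2.imwrite('pics/c6.png',np.hstack([c(a,263,115),c(b,335,150)]))"
```

```text
now [0.5069 0.0034 0.2406] [ 1.7998e+02 -6.0000e-02 -1.5858e+02] F [0.1 0.4 0. ] op 0.0395
need shift [-0.003  0.    -0.05 ] turn [ 0.     -0.0002 -0.0012]
```

View pics/c6.png

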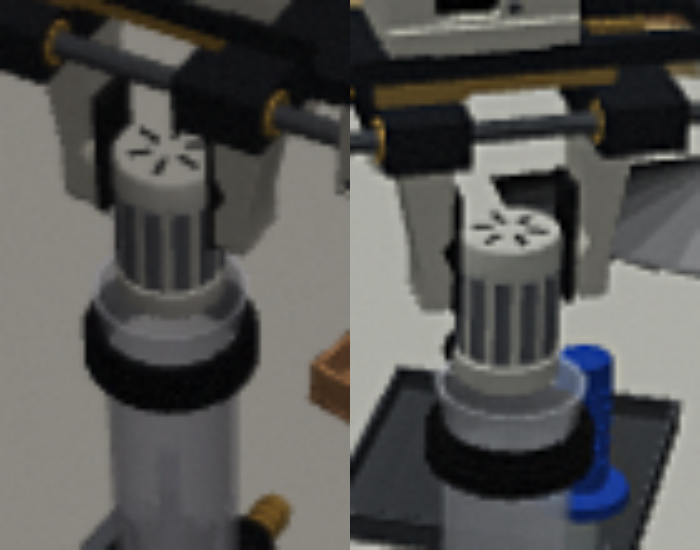

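Call:
send_rows:
  commands:
    - [1, [-0.005, 0.006, 0], [0, 0, 0]]
    - [1, [0, 0, -0.02], [0, 0, 0]]
    - [1, [0, 0, -0.02], [0, 0, 0]]
    - [1, [0, 0, 0], [0, 0, 0]]

```text
clock: 7.15
tool_pos: [0.5057, 0.0052, 0.2302]
orientation: [180.0, -0.0, -158.6]
force: [-0.0, 0.3, -1.2]
opening: 0.0399
```

Call:
send_rows:
  commands:
    - [1, [0, 0, -0.02], [0, 0, 0]]
    - [1, [0, 0, -0.02], [0, 0, 0]]
    - [1, [0, 0, 0], [0, 0, 0]]

```text
clock: 7.45
tool_pos: [0.5055, 0.0052, 0.2191]
orientation: [180.0, -0.0, -158.6]
force: [0.2, -0.5, -0.8]
opening: 0.0396
```

Call:
send_rows:
  commands:
    - [1, [0, 0, -0.02], [0, 0, 0]]
    - [1, [0, 0, -0.015], [0, 0, 0]]
    - [1, [0, 0, 0], [0, 0, 0]]

```text
clock: 7.75
tool_pos: [0.5055, 0.0051, 0.2094]
orientation: [180.0, -0.0, -158.6]
force: [-0.1, -0.5, -0.5]
opening: 0.0393
```

Call:
send_rows:
  commands:
    - [0.4, [0, 0, 0], [0, 0, 0]]
    - [0.3, [0, 0, 0], [0, 0, 0]]
    - [0.2, [0, 0, 0], [0, 0, 0]]
    - [0, [0, 0, 0], [0, 0, 0]]
    - [0, [0, 0, 0], [0, 0, 0]]
    - [0, [0, 0, 0], [0, 0, 0]]
    - [0, [0, 0, 0.1], [0, 0, 0]]
    - [0, [0, 0, 0.2], [0, 0, 0]]
    - [0, [0, 0, 0.1], [0, 0, 0]]
    - [0, [0, 0, 0], [0, 0, 0]]

```text
clock: 8.75
tool_pos: [0.5049, 0.0046, 0.313]
orientation: [-180.0, -0.1, -158.6]
force: [0.7, -0.9, -0.4]
opening: 0.0877
```

```bash
python3 -c "
from h import *
a=save('scene','sc7')['color'];b=save('side','sd7')['color']
go([.4995,.2265,.15],-159)
c=lambda i,x,y:cv2.resize(i[y:y+110,x:x+70],None,fx=5,fy=5)
cv2.imwrite('pics/c7.png',np.hstack([c(a,263,155),c(b,335,200)]))"
```

```text
now [0.5037 0.0045 0.31  ] [ 179.96   -0.33 -158.59] F [ 0.2 -0.6 -0.5] op 0.0875
need shift [-0.017  0.888 -0.64 ] turn [ 0.0002 -0.0009 -0.0011]
```

View pics/c7.png

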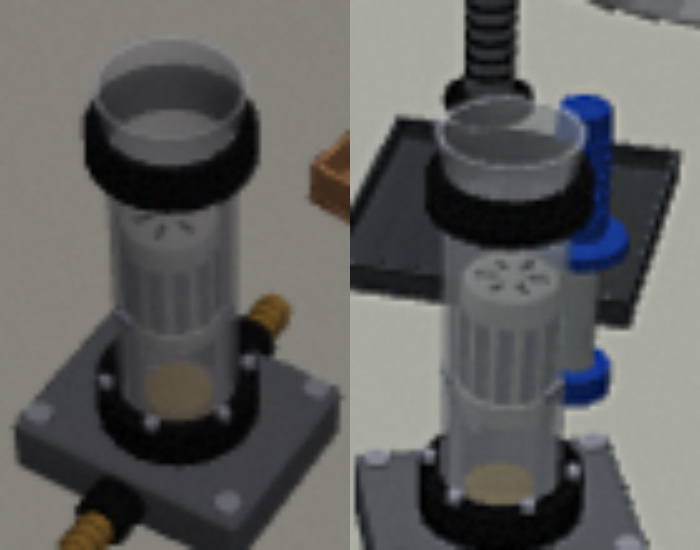

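Call:
send_rows:
  commands:
    - [0, [0, 0.15, 0], [0, 0, 0]]
    - [0, [0, 0.19, 0], [0, 0, 0]]
    - [0, [0, 0.19, 0], [0, 0, 0]]
    - [0, [0, 0.17, -0.1], [0, 0, 0]]
    - [0, [0, 0.1, -0.15], [0, 0, 0]]
    - [0, [0, 0.05, -0.15], [0, 0, 0]]
    - [0, [0, 0, -0.15], [0, 0, 0]]
    - [0, [0, 0, -0.1], [0, 0, 0]]
    - [0, [0, 0, 0], [0, 0, 0]]
    - [0, [0, 0, 0], [0, 0, 0]]

```text
clock: 9.85
tool_pos: [0.4955, 0.2205, 0.1298]
orientation: [-179.8, -1.3, -158.7]
force: [0.3, -0.6, 1.1]
opening: 0.087
```

```bash
python3 -c "
from h import *
go([.5,.2267,.08],-159)"
```

```text
now [0.4955 0.2205 0.1298] [-179.8    -1.3  -158.75] F [ 0.3 -0.6  1.1] op 0.087
need shift [ 0.018  0.025 -0.199] turn [ 0.0018 -0.0032 -0.0007]
```

Call:
send_rows:
  commands:
    - [0, [0.018, 0.025, 0], [0.0018, -0.0032, 0]]
    - [0, [0, 0, -0.06], [0, 0, 0]]
    - [0, [0, 0, -0.06], [0, 0, 0]]
    - [0, [0, 0, -0.06], [0, 0, 0]]
    - [0, [0, 0, -0.06], [0, 0, 0]]
    - [0, [0, 0, 0], [0, 0, 0]]

```text
clock: 10.45
tool_pos: [0.5067, 0.2315, 0.0777]
orientation: [179.7, 1.3, -158.8]
force: [-1.3, -0.2, 0.1]
opening: 0.0875
```

```bash
python3 -c "
from h import *
go([.5,.2267,.038],-159)"
```

```text
now [0.5067 0.2315 0.0777] [ 179.66    1.3  -158.8 ] F [-1.3 -0.2  0.1] op 0.0875
need shift [-0.027 -0.019 -0.159] turn [-0.0022  0.003  -0.0006]
```

Call:
send_rows:
  commands:
    - [0, [-0.027, -0.019, 0], [-0.0022, 0.003, 0]]
    - [0, [0, 0, 0], [0, 0, 0]]
    - [0, [0, 0, -0.04], [0, 0, 0]]
    - [0, [0, 0, -0.03], [0, 0, 0]]
    - [0, [0, 0, -0.03], [0, 0, 0]]
    - [0, [0, 0, -0.03], [0, 0, 0]]
    - [0, [0, 0, -0.01], [0, 0, 0]]
    - [0, [0, 0, 0], [0, 0, 0]]

```text
clock: 11.25
tool_pos: [0.5018, 0.2282, 0.0444]
orientation: [179.9, 0.3, -158.8]
force: [-0.1, 0.1, 0.6]
opening: 0.0876
```

```bash
python3 -c "
from h import *
go([.5,.2267,.037],-159)"
```

```text
now [0.5018 0.2282 0.0444] [ 179.91    0.35 -158.78] F [-0.1  0.1  0.6] op 0.0876
need shift [-0.007 -0.006 -0.029] turn [-0.0006  0.0008 -0.0006]
```

Call:
send_rows:
  commands:
    - [0, [-0.007, -0.006, -0.015], [-0.0006, 0.0008, 0]]
    - [0, [0, 0, -0.014], [0, 0, 0]]
    - [0.3, [0, 0, -0.005], [0, 0, 0]]
    - [1, [0, 0, 0], [0, 0, 0]]
    - [1, [0, 0, 0], [0, 0, 0]]
    - [1, [0, 0, 0], [0, 0, 0]]
    - [1, [0, 0, 0], [0, 0, 0]]
    - [1, [0, 0, 0], [0, 0, 0]]
    - [1, [0, 0, 0], [0, 0, 0]]
    - [1, [0, 0, 0], [0, 0, 0]]
    - [1, [0, 0, 0], [0, 0, 0]]

```text
clock: 12.35
tool_pos: [0.5002, 0.2269, 0.0358]
orientation: [180.0, 0.0, -158.8]
force: [0.5, 0.5, -0.2]
opening: 0.0394
```

Call:
send_rows:
  commands:
    - [1, [0, 0, 0.15], [0, 0, 0]]
    - [1, [0, 0, 0.2], [0, 0, 0]]
    - [1, [0, 0, 0.2], [0, 0, 0]]
    - [1, [0, 0, 0.2], [0, 0, 0]]
    - [1, [0, 0, 0.2], [0, 0, 0]]
    - [1, [0, 0, 0.1], [0, 0, 0]]
    - [1, [0, -0.12, 0], [0, 0, 0]]
    - [1, [0, -0.19, 0], [0, 0, 0]]
    - [1, [0, -0.19, 0], [0, 0, 0]]
    - [1, [0, -0.17, 0], [0, 0, 0]]
    - [1, [0, -0.1, 0], [0, 0, 0]]
    - [1, [0, 0, 0], [0, 0, 0]]

```text
clock: 13.55
tool_pos: [0.4952, 0.0256, 0.3066]
orientation: [-179.9, 0.0, -158.6]
force: [0.2, 0.3, -0.1]
opening: 0.0396
```

```bash
python3 -c "
from h import *
go([.5055,.0051,.25],-158.7)"
```

```text
now [0.4952 0.0256 0.3066] [-179.92    0.   -158.6 ] F [ 0.2  0.3 -0.1] op 0.0396
need shift [ 0.041 -0.082 -0.226] turn [ 0.0002  0.0001 -0.0003]
```

Call:
send_rows:
  commands:
    - [1, [0.041, -0.082, 0], [0, 0, 0]]
    - [1, [0, 0, -0.06], [0, 0, 0]]
    - [1, [0, 0, -0.06], [0, 0, 0]]
    - [1, [0, 0, -0.06], [0, 0, 0]]
    - [1, [0, 0, -0.03], [0, 0, 0]]
    - [1, [0, 0, 0], [0, 0, 0]]

```text
clock: 14.15
tool_pos: [0.5056, 0.005, 0.2528]
orientation: [-180.0, 0.1, -158.7]
force: [0.3, -0.5, 0.1]
opening: 0.0397
```

```bash
python3 -c "
from h import *
a=save('scene','sc8')['color'];b=save('side','sd8')['color']
go([.5055,.0051,.24],-158.7)
c=lambda i,x,y:cv2.resize(i[y:y+110,x:x+70],None,fx=5,fy=5)
cv2.imwrite('pics/c8.png',np.hstack([c(a,263,115),c(b,335,150)]))"
```

```text
now [0.5062 0.005  0.2539] [-179.96    0.21 -158.71] F [ 0.3 -0.1 -0.3] op 0.0394
need shift [-0.003  0.    -0.056] turn [-0.0001  0.0006  0.    ]
```

View pics/c8.png

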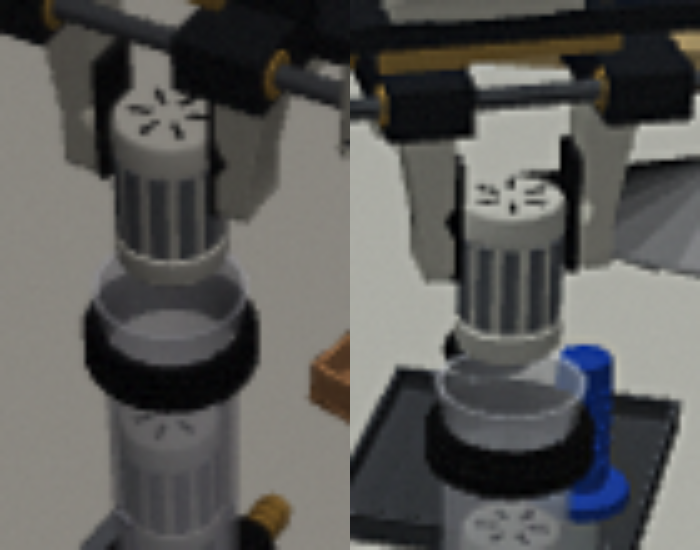

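The second cartridge hangs over the mouth, with its foot at about (172,270) in the left crop and the mouth at (172,300). The first cartridge is visible inside the tube. Lowering.

Call:
send_rows:
  commands:
    - [1, [-0.003, 0, -0.03], [0, 0.0005, 0]]
    - [1, [0, 0, -0.03], [0, 0, 0]]
    - [1, [0, 0, -0.03], [0, 0, 0]]
    - [1, [0, 0, -0.02], [0, 0, 0]]
    - [1, [0, 0, 0], [0, 0, 0]]

```text
clock: 14.75
tool_pos: [0.5061, 0.0057, 0.2257]
orientation: [180.0, 0.2, -158.7]
force: [-0.0, -0.3, -0.7]
opening: 0.0398
```

```bash
python3 -c "
from h import *
go([.5055,.0051,.21],-158.7)"
```

```text
now [0.5061 0.0057 0.2257] [ 179.98    0.18 -158.68] F [-0.  -0.3 -0.7] op 0.0398
need shift [-0.002 -0.002 -0.063] turn [-0.0002  0.0005 -0.0001]
```

Call:
send_rows:
  commands:
    - [1, [-0.002, -0.002, -0.02], [0, 0, 0]]
    - [1, [0, 0, -0.02], [0, 0, 0]]
    - [1, [0, 0, -0.02], [0, 0, 0]]
    - [1, [0, 0, 0], [0, 0, 0]]

```text
clock: 15.15
tool_pos: [0.5055, 0.005, 0.2094]
orientation: [180.0, 0.2, -158.7]
force: [0.3, -0.5, -0.5]
opening: 0.0394
```

Call:
send_rows:
  commands:
    - [0.4, [0, 0, 0], [0, 0, 0]]
    - [0.3, [0, 0, 0], [0, 0, 0]]
    - [0.2, [0, 0, 0], [0, 0, 0]]
    - [0, [0, 0, 0], [0, 0, 0]]
    - [0, [0, 0, 0], [0, 0, 0]]
    - [0, [0, 0, 0], [0, 0, 0]]
    - [0, [0, 0, 0.1], [0, 0, 0]]
    - [0, [0, 0, 0.2], [0, 0, 0]]
    - [0, [0, 0, 0.1], [0, 0, 0]]
    - [0, [0, 0, 0], [0, 0, 0]]

```text
clock: 16.15
tool_pos: [0.505, 0.0046, 0.313]
orientation: [-180.0, 0.1, -158.7]
force: [0.1, -0.5, -0.4]
opening: 0.0879
```

```bash
python3 -c "
from h import *
a=save('scene','sc9')['color'];b=save('side','sd9')['color']
go([.5435,-.2425,.3],-158.7)
c=lambda i,x,y:cv2.resize(i[y:y+110,x:x+70],None,fx=5,fy=5)
cv2.imwrite('pics/c9.png',np.hstack([c(a,263,155),c(b,335,200)]))"
```

```text
now [0.5038 0.0045 0.3099] [ 1.7997e+02 -1.1000e-01 -1.5870e+02] F [-0.7 -0.4 -0.2] op 0.0874
need shift [ 0.159 -0.988 -0.04 ] turn [ 0.     -0.0003 -0.    ]
```

View pics/c9.png

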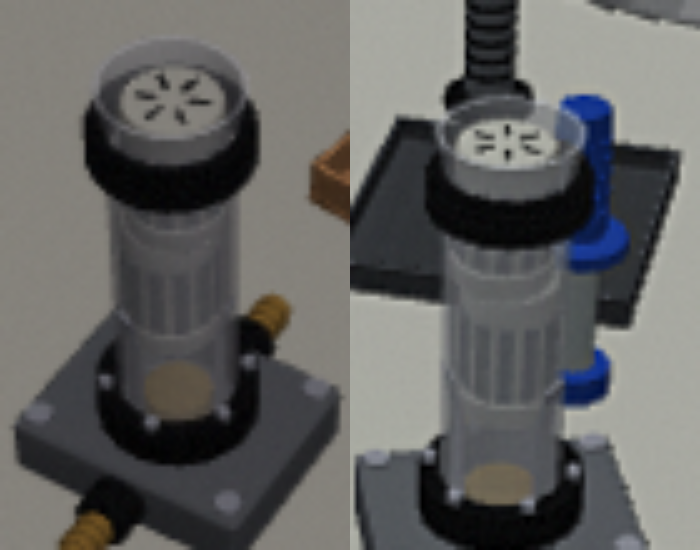

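Both cartridges are stacked in the tube, with the upper one's top just below the mouth (170,95). Next is the pusher.

Call:
send_rows:
  commands:
    - [0, [0.03, -0.12, 0], [0, 0, 0]]
    - [0, [0.03, -0.15, 0], [0, 0, 0]]
    - [0, [0.03, -0.15, 0], [0, 0, 0]]
    - [0, [0.03, -0.1, 0], [0, 0, 0]]
    - [0, [0, -0.05, 0], [0, 0, 0]]
    - [0, [0, 0, 0], [0, 0, 0]]
    - [0, [0, 0, 0], [0, 0, 0]]

```text
clock: 16.95
tool_pos: [0.5302, -0.1416, 0.2999]
orientation: [179.6, -0.8, -158.6]
force: [-0.7, -1.1, -0.3]
opening: 0.0876
```

```bash
python3 -c "
from h import *
a=save('wrist','w10')
go([.5435,-.2425,.3],-158.7)"
```

```text
now [ 0.5301 -0.1413  0.2999] [ 179.59   -0.85 -158.56] F [0.2 0.3 0. ] op 0.0876
need shift [ 0.053 -0.405  0.   ] turn [-0.0002 -0.0026 -0.0004]
```

View pics/w10.png

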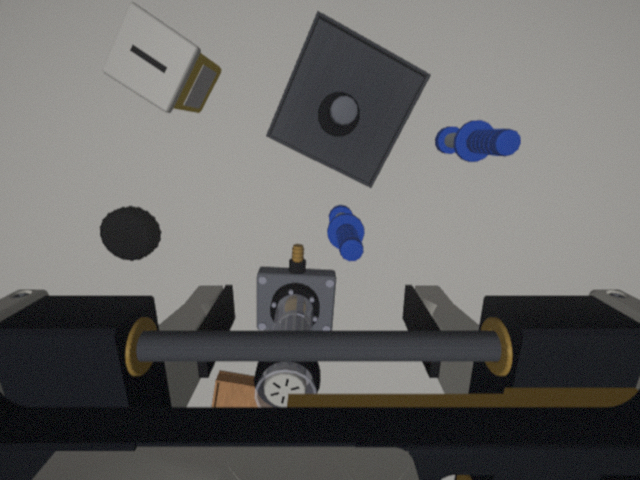

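```bash
python3 - <<'E'
from h import *
s=load('w10')
print('top',plane(s,344,109,.150),'foot/guard',plane(s,338.5,114,.083))
for p in [(319,13),(428,73),(371,185),(268,135)]: print('tray',plane(s,*p,.016))
print('blue',plane(s,350,249,.146),plane(s,507,142,.146),'box',plane(s,152,57,.107))
i=s['color'][80:150,300:380]; cv2.imwrite('pics/w10c.png',cv2.resize(i,None,fx=7,fy=7))
E
```

```text
top [ 0.5451 -0.2458  0.15  ] foot/guard [ 0.5448 -0.2453  0.083 ]
tray [ 0.6028 -0.3403  0.016 ]
tray [ 0.4604 -0.331   0.016 ]
tray [ 0.4692 -0.1858  0.016 ]
tray [ 0.6138 -0.1956  0.016 ]
blue [ 0.4902 -0.1311  0.146 ] [ 0.3994 -0.2741  0.146 ] box [ 0.7241 -0.226   0.107 ]
```

View pics/w10c.png

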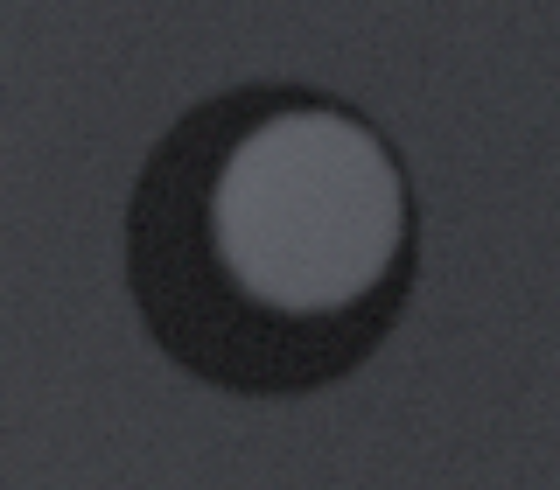

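Call:
send_rows:
  commands:
    - [0, [0.015, -0.12, 0], [0, -0.0013, 0]]
    - [0, [0.015, -0.14, -0.05], [0, -0.0013, 0]]
    - [0, [0.015, -0.1, -0.1], [0, 0, 0]]
    - [0, [0.01, -0.05, -0.1], [0, 0, 0]]
    - [0, [0, 0, -0.05], [0, 0, 0]]
    - [0, [0, 0, 0], [0, 0, 0]]
    - [0, [0, 0, 0], [0, 0, 0]]

```text
clock: 17.7
tool_pos: [0.5452, -0.2392, 0.2246]
orientation: [-180.0, 0.3, -158.0]
force: [-0.2, -0.3, 1.3]
opening: 0.0876
```

```bash
python3 -c "
from h import *
go([.5448,-.245,.17],-158.7)"
```

```text
now [ 0.5452 -0.2392  0.2246] [-179.98    0.3  -157.97] F [-0.2 -0.3  1.3] op 0.0876
need shift [-0.002 -0.023 -0.218] turn [-0.0003  0.0008 -0.002 ]
```

Call:
send_rows:
  commands:
    - [0, [-0.002, -0.023, -0.03], [0, 0.0008, -0.001]]
    - [0, [0, 0, -0.06], [0, 0, 0]]
    - [0, [0, 0, -0.06], [0, 0, 0]]
    - [0, [0, 0, -0.06], [0, 0, 0]]
    - [0, [0, 0, -0.03], [0, 0, 0]]
    - [0, [0, 0, 0], [0, 0, 0]]

```text
clock: 18.3
tool_pos: [0.5484, -0.2428, 0.1685]
orientation: [-179.8, 0.5, -158.1]
force: [0.5, 0.3, 0.5]
opening: 0.0879
```

```bash
python3 -c "
from h import *
go([.5448,-.245,.09],-158.7)"
```

```text
now [ 0.5484 -0.2428  0.1685] [-179.77    0.51 -158.07] F [0.5 0.3 0.5] op 0.0879
need shift [-0.014 -0.009 -0.314] turn [ 0.0001  0.0016 -0.0017]
```

Call:
send_rows:
  commands:
    - [0, [-0.014, -0.009, -0.03], [0, 0.0016, 0]]
    - [0, [0, 0, -0.05], [0, 0, 0]]
    - [0, [0, 0, -0.05], [0, 0, 0]]
    - [0, [0, 0, -0.05], [0, 0, 0]]
    - [0, [0, 0, -0.05], [0, 0, 0]]
    - [0, [0, 0, 0], [0, 0, 0]]

```text
clock: 18.9
tool_pos: [0.5452, -0.2452, 0.1077]
orientation: [-179.9, 0.0, -158.1]
force: [0.0, -0.6, -0.6]
opening: 0.0877
```

```bash
python3 -c "
from h import *
go([.5448,-.245,.09],-158.7);save('side','sd11');a=save('scene','sc11')['color']
cv2.imwrite('pics/c11.png',cv2.resize(a[180:380,100:340],None,fx=3,fy=3))"
```

```text
now [ 0.5452 -0.2452  0.1077] [-1.7993e+02  5.0000e-02 -1.5806e+02] F [ 0.  -0.6 -0.6] op 0.0877
need shift [-0.002  0.001 -0.071] turn [ 0.0001  0.0002 -0.0018]
```

View pics/c11.png

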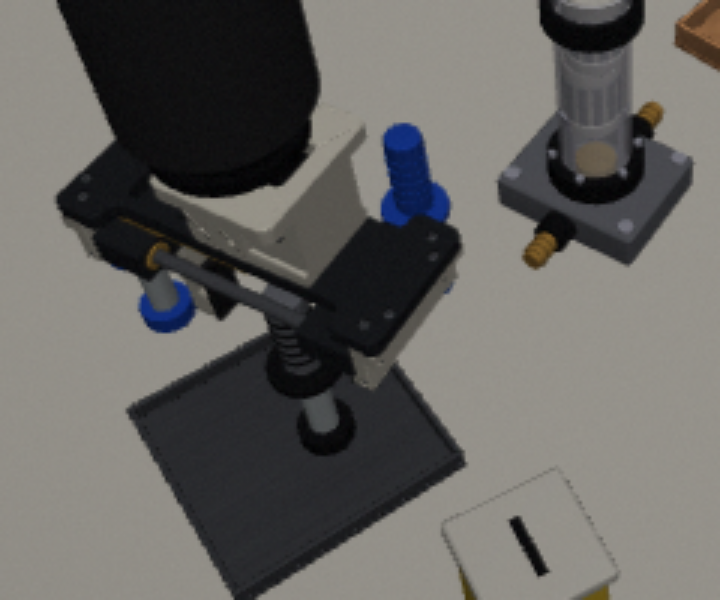

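Call:
send_rows:
  commands:
    - [0, [-0.002, 0.001, -0.03], [0, 0, 0]]
    - [0, [0, 0, -0.02], [0, 0, 0]]
    - [0, [0, 0, -0.012], [0, 0, 0]]
    - [0, [0, 0, 0], [0, 0, 0]]

```text
clock: 19.4
tool_pos: [0.5469, -0.2455, 0.0942]
orientation: [-179.7, 0.3, -158.0]
force: [1.2, -0.2, 0.3]
opening: 0.0878
```

Call:
send_rows:
  commands:
    - [0, [-0.008, 0.001, -0.01], [0, 0.001, 0]]
    - [0.5, [0, 0, 0], [0, 0, 0]]
    - [1, [0, 0, 0], [0, 0, 0]]
    - [1, [0, 0, 0], [0, 0, 0]]
    - [1, [0, 0, 0], [0, 0, 0]]
    - [1, [0, 0, 0], [0, 0, 0]]
    - [1, [0, 0, 0], [0, 0, 0]]
    - [1, [0, 0, 0], [0, 0, 0]]
    - [1, [0, 0, 0], [0, 0, 0]]
    - [1, [0, 0, 0], [0, 0, 0]]

```text
clock: 20.4
tool_pos: [0.5453, -0.2454, 0.0925]
orientation: [-179.8, -0.0, -158.0]
force: [-0.0, -0.2, -0.1]
opening: 0.0235
```

```bash
python3 -c "
from h import *
go([.5448,-.245,.09],-158)"
```

```text
now [ 0.5453 -0.2454  0.0925] [-1.7984e+02 -1.0000e-02 -1.5800e+02] F [-0.  -0.2 -0.1] op 0.0235
need shift [-0.002  0.002 -0.01 ] turn [0.0004 0.0002 0.    ]
```

Call:
send_rows:
  commands:
    - [1, [0, 0, 0.06], [0, 0, 0]]
    - [1, [0, 0, 0.15], [0, 0, 0]]
    - [1, [0, 0, 0.2], [0, 0, 0]]
    - [1, [0, 0, 0.2], [0, 0, 0]]
    - [1, [0, 0, 0.2], [0, 0, 0]]
    - [1, [0, 0, 0.1], [0, 0, 0]]
    - [1, [0, 0, 0], [0, 0, 0]]
    - [1, [0, 0, 0], [0, 0, 0]]

```text
clock: 21.2
tool_pos: [0.5385, -0.2434, 0.3223]
orientation: [179.7, -0.5, -158.1]
force: [0.8, 0.3, -3.5]
opening: 0.0234
```

```bash
python3 -c "
from h import *
save('wrist','w12');a=save('scene','sc12')['color']
go([.5055,.005,.32],-158)
cv2.imwrite('pics/c12.png',cv2.resize(a[60:380,60:380],None,fx=1.8,fy=1.8))"
```

```text
now [ 0.5382 -0.2435  0.3215] [ 179.65   -0.62 -158.12] F [ 0.1  0.3 -2.5] op 0.0236
need shift [-0.131  0.994 -0.006] turn [-0.0003 -0.002   0.0003]
```

View pics/c12.png

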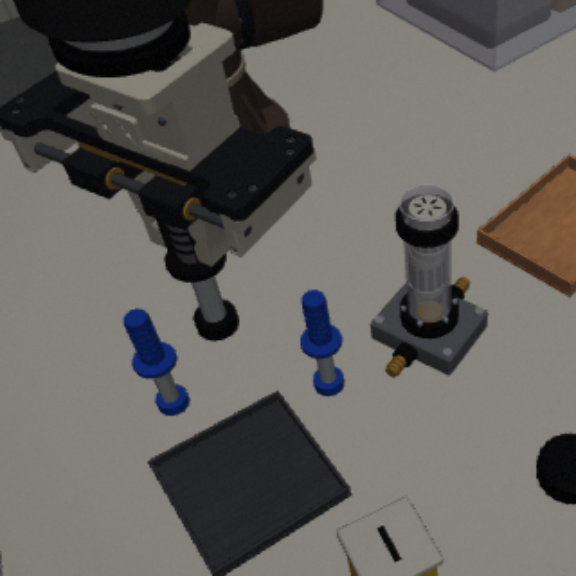

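Call:
send_rows:
  commands:
    - [1, [-0.02, 0.12, 0.04], [0, -0.001, 0]]
    - [1, [-0.03, 0.17, 0], [0, -0.001, 0]]
    - [1, [-0.03, 0.17, 0], [0, 0, 0]]
    - [1, [-0.03, 0.17, 0], [0, 0, 0]]
    - [1, [-0.02, 0.15, 0], [0, 0, 0]]
    - [1, [0, 0.1, 0], [0, 0, 0]]
    - [1, [0, 0, 0], [0, 0, 0]]
    - [1, [0, 0, 0], [0, 0, 0]]

```text
clock: 22.1
tool_pos: [0.4976, -0.0164, 0.3144]
orientation: [179.4, -1.4, -158.3]
force: [-0.5, -0.5, -2.1]
opening: 0.0235
```

```bash
python3 -c "
from h import *
go([.5055,.005,.32],-158)"
```

```text
now [ 0.4976 -0.0164  0.3144] [ 179.4    -1.43 -158.28] F [-0.5 -0.5 -2.1] op 0.0235
need shift [0.032 0.085 0.022] turn [-0.0001 -0.0043  0.0008]
```

Call:
send_rows:
  commands:
    - [1, [0.016, 0.045, 0.01], [0, -0.0022, 0]]
    - [1, [0.016, 0.04, 0], [0, -0.0021, 0]]
    - [1, [0, 0, 0], [0, 0, 0]]
    - [1, [0, 0, 0], [0, 0, 0]]

```text
clock: 22.5
tool_pos: [0.5057, 0.0047, 0.3144]
orientation: [-180.0, -0.1, -158.4]
force: [-0.7, -0.5, -2.6]
opening: 0.0238
```

```bash
python3 -c "
from h import *
a=save('scene','sc13')['color'];b=save('side','sd13')['color']
go([.5055,.005,.3],-158)
c=lambda i,x,y:cv2.resize(i[y:y+110,x:x+70],None,fx=5,fy=5)
cv2.imwrite('pics/c13.png',np.hstack([c(a,263,95),c(b,335,140)]))"
```

```text
now [0.5057 0.0046 0.3145] [ 1.8000e+02 -1.4000e-01 -1.5846e+02] F [ 0.4  0.2 -2.8] op 0.0235
need shift [-0.001  0.002 -0.058] turn [ 0.0001 -0.0004  0.0013]
```

View pics/c13.png

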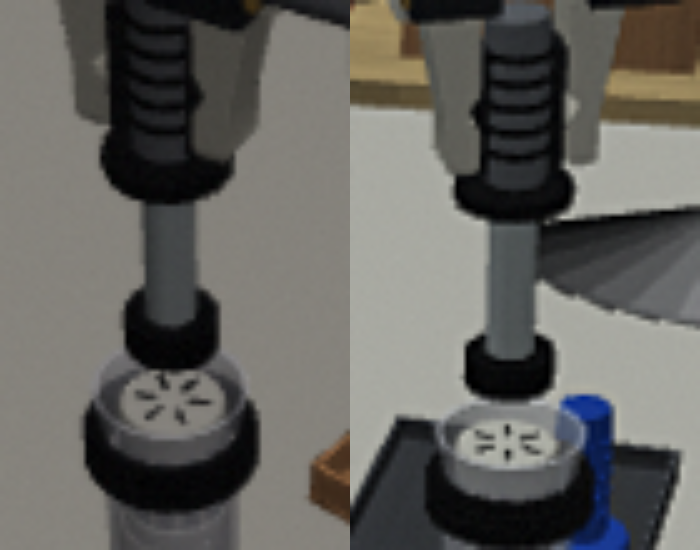

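Call:
send_rows:
  commands:
    - [1, [0, 0, -0.02], [0, 0, 0]]
    - [1, [0, 0, -0.02], [0, 0, 0]]
    - [1, [0, 0, -0.015], [0, 0, 0]]
    - [1, [0, 0, 0], [0, 0, 0]]

```text
clock: 23.0
tool_pos: [0.5055, 0.0037, 0.2993]
orientation: [180.0, -0.2, -158.5]
force: [-0.3, -0.5, -2.6]
opening: 0.0236
```

Call:
send_rows:
  commands:
    - [1, [0, 0.005, -0.01], [0, 0, 0]]
    - [1, [0, 0, -0.01], [0, 0, 0]]
    - [1, [0, 0, -0.01], [0, 0, 0]]

```text
clock: 23.3
tool_pos: [0.5057, 0.0049, 0.2915]
orientation: [180.0, -0.1, -158.6]
force: [-0.4, 0.8, -3.2]
opening: 0.0235
```

Call:
send_rows:
  commands:
    - [1, [0, 0, -0.01], [0, 0, 0]]
    - [1, [0, 0, -0.01], [0, 0, 0]]

```text
clock: 23.5
tool_pos: [0.5063, 0.005, 0.2868]
orientation: [-180.0, -0.0, -158.5]
force: [-1.2, 0.2, 4.9]
opening: 0.0236
```

Call:
send_rows:
  commands:
    - [1, [0, 0, -0.01], [0, 0, 0]]
    - [1, [0, 0, -0.01], [0, 0, 0]]

```text
clock: 23.7
tool_pos: [0.5067, 0.0046, 0.2843]
orientation: [-179.9, 0.1, -158.5]
force: [-5.9, 1.2, 10.3]
opening: 0.0234
```

Call:
send_rows:
  commands:
    - [1, [-0.004, 0, -0.008], [0, 0, 0]]

```text
clock: 23.8
tool_pos: [0.5062, 0.0045, 0.2838]
orientation: [-179.8, 0.2, -158.5]
force: [-2.2, 0.6, 6.8]
opening: 0.0235
```

Call:
send_rows:
  commands:
    - [1, [-0.002, 0, -0.01], [0, 0, 0]]

```text
clock: 23.9
tool_pos: [0.5061, 0.0044, 0.283]
orientation: [-179.8, 0.3, -158.5]
force: [-3.9, 1.2, 9.3]
opening: 0.0234
```

Call:
send_rows:
  commands:
    - [1, [0, 0, -0.01], [0, 0, 0]]

```text
clock: 24.0
tool_pos: [0.5062, 0.0043, 0.2821]
orientation: [-179.8, 0.4, -158.4]
force: [-6.2, 1.0, 10.7]
opening: 0.0236
```

Call:
send_rows:
  commands:
    - [1, [-0.003, 0.002, -0.014], [-0.0004, 0.001, 0]]
    - [1, [0, 0, -0.014], [0, 0, 0]]

```text
clock: 24.2
tool_pos: [0.5063, 0.0047, 0.2786]
orientation: [-179.7, 0.3, -158.4]
force: [-5.8, 0.8, 10.5]
opening: 0.0233
```

Call:
send_rows:
  commands:
    - [1, [-0.002, 0, -0.014], [0, 0.0005, 0]]
    - [1, [0, 0, -0.014], [0, 0, 0]]

```text
clock: 24.4
tool_pos: [0.5063, 0.0046, 0.2749]
orientation: [-179.7, 0.3, -158.3]
force: [-5.5, 1.9, 11.0]
opening: 0.0235
```

Call:
send_rows:
  commands:
    - [1, [-0.002, 0, -0.014], [0, 0.0005, 0]]
    - [1, [0, 0, -0.014], [0, 0, 0]]

```text
clock: 24.6
tool_pos: [0.5063, 0.0046, 0.2712]
orientation: [-179.7, 0.3, -158.3]
force: [-5.3, 1.7, 11.1]
opening: 0.0233
```

```bash
python3 -c "
from h import *
go([.5055,.005,.25],-158.5)
a=save('scene','sc14')['color'];b=save('side','sd14')['color']
c=lambda i,x,y:cv2.resize(i[y:y+110,x:x+70],None,fx=5,fy=5)
cv2.imwrite('pics/c14.png',np.hstack([c(a,263,140),c(b,335,190)]))"
```

```text
now [0.5063 0.0046 0.2712] [-179.67    0.32 -158.29] F [-5.3  1.7 11.1] op 0.0233
need shift [-0.003  0.002 -0.085] turn [ 0.0005  0.0012 -0.0006]
```

View pics/c14.png

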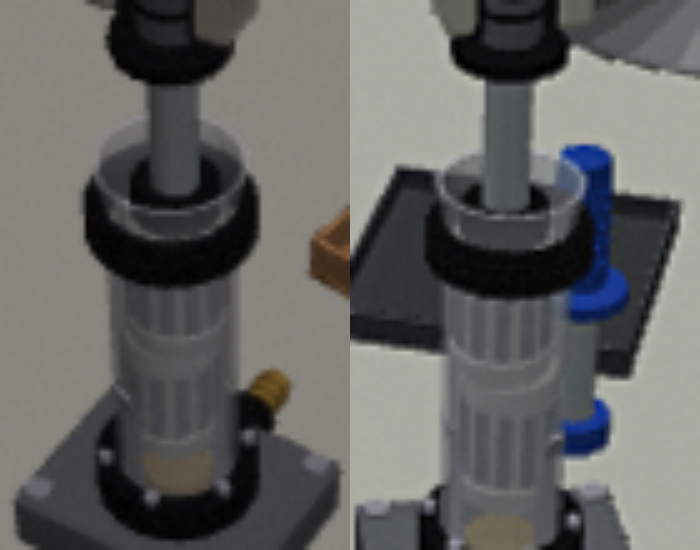

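Call:
send_rows:
  commands:
    - [1, [-0.003, 0, -0.015], [0, 0.0005, 0]]
    - [1, [0, 0, -0.015], [0, 0, 0]]
    - [1, [0, 0, -0.015], [0, 0, 0]]

```text
clock: 25.0
tool_pos: [0.5061, 0.0045, 0.2646]
orientation: [-179.7, 0.4, -158.2]
force: [-5.6, 0.6, 10.6]
opening: 0.0232
```

Call:
send_rows:
  commands:
    - [1, [-0.003, 0, -0.015], [0, 0.0005, 0]]
    - [1, [0, 0, -0.015], [0, 0, 0]]
    - [1, [0, 0, -0.015], [0, 0, 0]]

```text
clock: 25.3
tool_pos: [0.506, 0.0044, 0.2581]
orientation: [-179.6, 0.5, -158.2]
force: [-4.7, 0.4, 12.1]
opening: 0.0239
```

Call:
send_rows:
  commands:
    - [1, [-0.003, 0, -0.015], [0, 0.0005, 0]]
    - [1, [0, 0, -0.015], [0, 0, 0]]

```text
clock: 25.5
tool_pos: [0.5059, 0.0045, 0.2538]
orientation: [-179.6, 0.6, -158.1]
force: [-4.4, 2.1, 11.0]
opening: 0.0236
```

Call:
send_rows:
  commands:
    - [1, [-0.003, 0, -0.015], [0, 0.0005, 0]]
    - [1, [0, 0, -0.015], [0, 0, 0]]

```text
clock: 25.7
tool_pos: [0.5058, 0.0045, 0.2494]
orientation: [-179.6, 0.6, -158.1]
force: [-5.5, 0.7, 11.3]
opening: 0.0237
```

Call:
send_rows:
  commands:
    - [1, [-0.003, 0, -0.015], [0, 0.001, 0]]

```text
clock: 25.8
tool_pos: [0.5063, 0.0043, 0.2488]
orientation: [-179.7, 0.5, -158.0]
force: [-6.9, 1.3, 27.7]
opening: 0.0235
```

Call:
send_rows:
  commands:
    - [1, [0, 0, -0.015], [0, 0, 0]]

```text
clock: 25.9
tool_pos: [0.5071, 0.0038, 0.2488]
orientation: [-179.5, 0.7, -157.9]
force: [-11.9, 0.1, 29.2]
opening: 0.0238
```

Call:
send_rows:
  commands:
    - [1, [0, 0, -0.015], [0, 0, 0]]

```text
clock: 26.0
tool_pos: [0.5074, 0.0032, 0.2488]
orientation: [-179.4, 0.8, -157.9]
force: [-12.5, 2.5, 27.6]
opening: 0.0233
```

Call:
send_rows:
  commands:
    - [1, [0, 0, -0.015], [0, 0, 0]]

```text
clock: 26.1
tool_pos: [0.5076, 0.0026, 0.2487]
orientation: [-179.3, 0.9, -157.8]
force: [-11.6, 1.6, 25.2]
opening: 0.0239
```

Call:
send_rows:
  commands:
    - [1, [-0.006, 0.006, 0.01], [-0.001, 0.002, 0]]
    - [1, [0, 0, 0.03], [0, 0, 0]]
    - [1, [0, 0, 0.03], [0, 0, 0]]
    - [1, [0, 0, 0], [0, 0, 0]]

```text
clock: 26.5
tool_pos: [0.5059, 0.0042, 0.2683]
orientation: [-179.3, 0.2, -157.8]
force: [-1.3, 0.2, -3.1]
opening: 0.0234
```

```bash
python3 -c "
from h import *
go([.5055,.005,.32],-158)
a=save('scene','sc15')['color'];b=save('side','sd15')['color']
c=lambda i,x,y:cv2.resize(i[y:y+110,x:x+70],None,fx=5,fy=5)
cv2.imwrite('pics/c15.png',np.hstack([c(a,263,140),c(b,335,210)]))"
```

```text
now [0.5059 0.0042 0.2683] [-1.7925e+02  1.7000e-01 -1.5781e+02] F [-1.3  0.2 -3.1] op 0.0234
need shift [-0.002  0.003  0.207] turn [ 0.0018  0.0012 -0.0005]
```

View pics/c15.png

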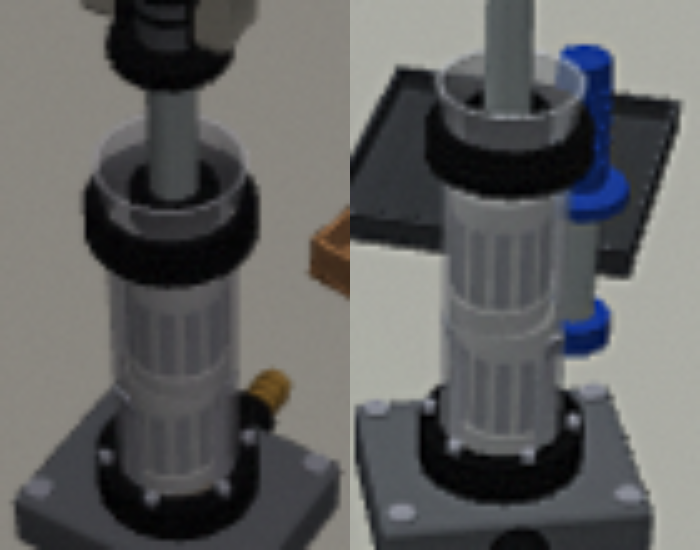

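The stack has reached the hard stop: the brass plug is now covered and the canisters touch. Lifting the pusher out and returning it.

Call:
send_rows:
  commands:
    - [1, [0, 0.002, 0.06], [0.0018, 0.0012, 0]]
    - [1, [0, 0, 0.1], [0, 0, 0]]
    - [1, [0, 0, 0.1], [0, 0, 0]]
    - [1, [0, 0, 0.04], [0, 0, 0]]
    - [1, [0.02, -0.1, 0], [0, 0, 0]]
    - [1, [0.03, -0.16, 0], [0, 0, 0]]
    - [1, [0.03, -0.17, 0], [0, 0, 0]]
    - [1, [0.03, -0.17, 0], [0, 0, 0]]
    - [1, [0.03, -0.17, 0], [0, 0, 0]]
    - [1, [0.02, -0.1, 0], [0, 0, 0]]
    - [1, [0, 0, 0], [0, 0, 0]]
    - [1, [0, 0, 0], [0, 0, 0]]

```text
clock: 27.8
tool_pos: [0.5431, -0.2201, 0.3326]
orientation: [179.5, -0.8, -157.7]
force: [-0.1, 0.7, -3.3]
opening: 0.0236
```

```bash
python3 -c "
from h import *
go([.545,-.246,.15],-158)
save('side','sd16')"
```

```text
now [ 0.5431 -0.2201  0.3326] [ 179.48   -0.79 -157.72] F [-0.1  0.7 -3.3] op 0.0236
need shift [ 0.008 -0.104 -0.73 ] turn [-0.0005 -0.0026 -0.0008]
```

View pics/sd16.png

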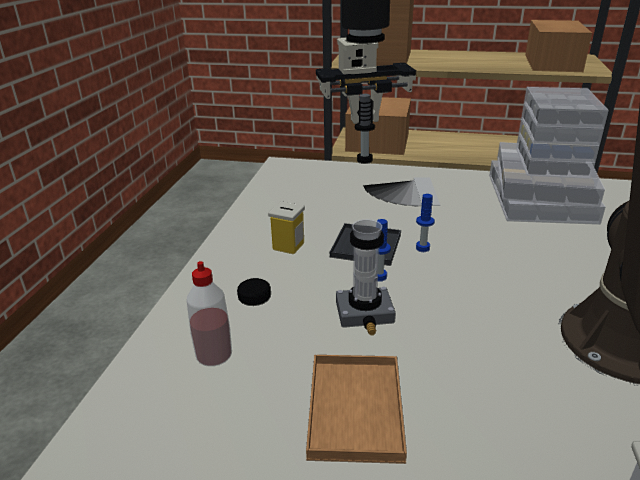

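Call:
send_rows:
  commands:
    - [1, [0.004, -0.052, 0], [0, -0.0013, 0]]
    - [1, [0.004, -0.052, 0], [0, -0.0013, 0]]
    - [1, [0, 0, -0.12], [0, 0, 0]]
    - [1, [0, 0, -0.15], [0, 0, 0]]
    - [1, [0, 0, -0.15], [0, 0, 0]]
    - [1, [0, 0, -0.1], [0, 0, 0]]
    - [1, [0, 0, 0], [0, 0, 0]]
    - [1, [0, 0, 0], [0, 0, 0]]

```text
clock: 28.65
tool_pos: [0.5461, -0.2463, 0.2018]
orientation: [-179.9, 0.5, -157.3]
force: [1.1, -0.5, -1.6]
opening: 0.0235
```

```bash
python3 -c "
from h import *
go([.545,-.246,.1],-158)"
```

```text
now [ 0.5461 -0.2463  0.2018] [-179.86    0.54 -157.3 ] F [ 1.1 -0.5 -1.6] op 0.0235
need shift [-0.004  0.001 -0.407] turn [-0.0002  0.0015 -0.002 ]
```

Call:
send_rows:
  commands:
    - [1, [-0.004, 0.001, -0.06], [0, 0.0015, -0.002]]
    - [1, [0, 0, -0.1], [0, 0, 0]]
    - [1, [0, 0, -0.1], [0, 0, 0]]
    - [1, [0, 0, -0.07], [0, 0, 0]]
    - [1, [0, 0, -0.03], [0, 0, 0]]
    - [1, [0, 0, 0], [0, 0, 0]]
    - [1, [0, 0, 0], [0, 0, 0]]

```text
clock: 29.35
tool_pos: [0.551, -0.2472, 0.1161]
orientation: [-179.6, 0.7, -158.1]
force: [0.2, -0.3, -2.2]
opening: 0.0236
```

```bash
python3 -c "
from h import *
go([.545,-.246,.093],-158)"
```

```text
now [ 0.551  -0.2472  0.1161] [-179.59    0.68 -158.09] F [ 0.2 -0.3 -2.2] op 0.0236
need shift [-0.024  0.005 -0.092] turn [0.0003 0.0022 0.0003]
```

Call:
send_rows:
  commands:
    - [1, [-0.024, 0.005, 0], [0.0003, 0.0022, 0]]
    - [1, [0, 0, -0.03], [0, 0, 0]]
    - [1, [0, 0, -0.03], [0, 0, 0]]
    - [1, [0, 0, 0], [0, 0, 0]]

```text
clock: 29.75
tool_pos: [0.5463, -0.2461, 0.1031]
orientation: [-179.9, 0.2, -158.1]
force: [-0.1, 0.5, -2.4]
opening: 0.0239
```

```bash
python3 -c "
from h import *
go([.545,-.246,.0925],-158)
a=save('scene','sc17')['color'];b=save('side','sd17')['color']
cv2.imwrite('pics/c17.png',np.hstack([cv2.resize(a[230:380,130:280],None,fx=2.6,fy=2.6),cv2.resize(b[170:270,310:410],None,fx=3.9,fy=3.9)]))"
```

```text
now [ 0.5463 -0.2461  0.1031] [-179.86    0.19 -158.09] F [-0.1  0.5 -2.4] op 0.0239
need shift [-0.005  0.001 -0.042] turn [0.0002 0.0006 0.0002]
```

View pics/c17.png

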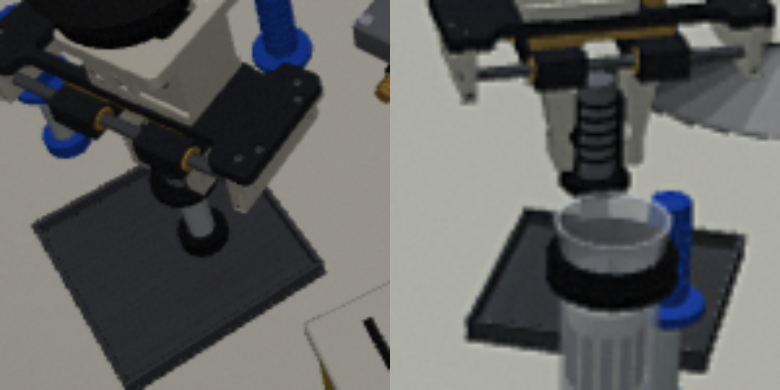

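Call:
send_rows:
  commands:
    - [1, [-0.005, 0.001, -0.015], [0.0002, 0.0006, 0]]
    - [1, [0, 0, -0.015], [0, 0, 0]]

```text
clock: 30.05
tool_pos: [0.5461, -0.2462, 0.0967]
orientation: [-179.9, 0.1, -158.1]
force: [0.2, 0.9, -4.2]
opening: 0.0235
```

Call:
send_rows:
  commands:
    - [1, [0, 0, -0.008], [0, 0, 0]]
    - [1, [0, 0, -0.008], [0, 0, 0]]

```text
clock: 30.25
tool_pos: [0.5461, -0.2463, 0.0923]
orientation: [-179.9, 0.1, -158.1]
force: [-3.1, 2.2, 19.2]
opening: 0.0233
```

Call:
send_rows:
  commands:
    - [1, [0, 0, -0.008], [0, 0, 0]]

```text
clock: 30.35
tool_pos: [0.5466, -0.2468, 0.0922]
orientation: [-179.8, 0.1, -158.0]
force: [-8.0, 3.0, 26.6]
opening: 0.0233
```

Call:
send_rows:
  commands:
    - [1, [-0.003, 0.002, 0.002], [0, 0, 0]]
    - [1, [0, 0, 0], [0, 0, 0]]
    - [0.6, [0, 0, 0], [0, 0, 0]]
    - [0.5, [0, 0, 0], [0, 0, 0]]
    - [0.3, [0, 0, 0], [0, 0, 0]]
    - [0, [0, 0, 0], [0, 0, 0]]
    - [0, [0, 0, 0], [0, 0, 0]]
    - [0, [0, 0, 0], [0, 0, 0]]
    - [0, [0, 0, 0], [0, 0, 0]]

```text
clock: 31.25
tool_pos: [0.5472, -0.2467, 0.0938]
orientation: [-179.7, 0.2, -158.0]
force: [-0.0, -0.1, -0.4]
opening: 0.0739
```

```bash
python3 -c "
from h import *
go([.545,-.246,.3],-158)"
```

```text
now [ 0.5472 -0.2467  0.0938] [-179.72    0.22 -157.96] F [-0.  -0.1 -0.4] op 0.0739
need shift [-0.009  0.003  0.825] turn [ 0.0005  0.0009 -0.0001]
```

Call:
send_rows:
  commands:
    - [0, [0, 0, 0], [0, 0, 0]]
    - [0, [0, 0, 0], [0, 0, 0]]
    - [0, [0, 0, 0.06], [0, 0, 0]]
    - [0, [0, 0, 0.12], [0, 0, 0]]
    - [0, [0, 0, 0.12], [0, 0, 0]]
    - [0, [0, 0, 0.15], [0, 0, 0]]
    - [0, [0, 0, 0.2], [0, 0, 0]]
    - [0, [0, 0, 0.15], [0, 0, 0]]
    - [0, [0, 0, 0], [0, 0, 0]]
    - [0, [0, 0, 0], [0, 0, 0]]

```text
clock: 32.25
tool_pos: [0.5438, -0.2463, 0.3004]
orientation: [-179.8, 0.0, -158.0]
force: [-0.1, -0.0, -1.6]
opening: 0.0877
```

```bash
python3 -c "
from h import *
a=save('scene','sc18')['color'];b=save('side','sd18')['color'];w=save('wrist','w18')
cv2.imwrite('pics/c18.png',np.hstack([cv2.resize(a[140:380,130:340],(350,400)),cv2.resize(b[180:340,300:440],(350,400))]))
print(sensors.get_obs()['force'],sensors.get_obs()['tool_pos'])"
```

```text
[ 0.48739354  0.09099325 -0.01204495] [ 0.54339469 -0.24638417  0.29895744]
```

View pics/c18.png

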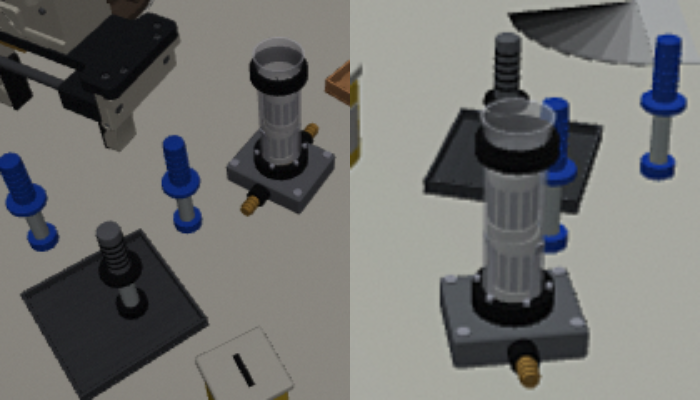

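View pics/sc18.png

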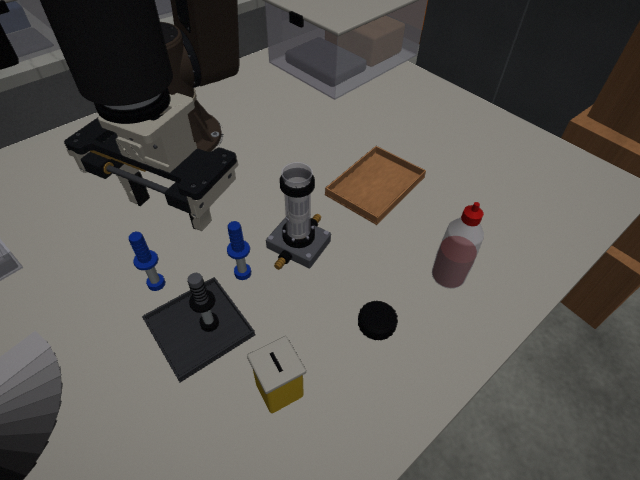

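The final picture shows the pusher upright on the tray at (203,300), the stack seated in the tube at (298,210), and everything else where it was. Handing in.

```bash
python3 -c "
from h import *
print(order.close_job())"
```

```text
the job is handed in; nothing more can be done
None
```

The filter is refilled: both cartridges are seated in the tube, and the pusher is back on its tray. I handed the job in at about 32 s of the 72 s allowed; no verdict is reported.

- **Pressing:** The stack slid down against a steady 10–12 N reading at the wrist. It then stopped hard with the tool at z = 0.249 m, which puts the plug top about 10 mm above the block (given range 4–20 mm). I held about 25–29 N on the wrist there for 0.4 s, which is roughly 28–32 N on the cartridge once the pusher's weight is added. That is well under the 60 N limit.
- **Last checks:** In the pictures the brass plug is covered, the canisters touch and the pusher stands upright where it stood before. The bottle, cap, blade box and blue look-alikes look unmoved. The gripper is open, clear of everything, and reads about 0 N.
- **Disagreements:** The mouth position differed by up to about 7 mm between cameras. I settled it from a side-by-side view of cartridge and mouth, and both cartridges then went in without measurable force. During pressing there was a side force of about 5 N, rising to 12 N at the stop, and 1–2 mm of drift; I did not find a cause beyond slight misalignment. I did not measure the seated height or centring with the cameras after pressing; those rest on the felt stop and the pictures.

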